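Give the clay canisters back their own lids

ROBOT

A 6-joint arm with a two-finger parallel gripper is mounted at the origin on a cart in front of the work surface, level with it; the furniture and walls round the work are solid. World frame = base frame: x ahead of the robot, y to its left, z up, the work surface at z = 0. Lengths are in m, angles in rad, forces in N, time in s.
With the tool pointing down it reaches from about 0.35 to 0.925 m from the base axis. Payload 6.4 kg.
Tool frame: the origin (TCP) lies at the very end of the fingers, on their centre line; the grasp point (between the pads) lies 19 mm behind it; z points along the fingers, y is the direction in which the jaws open and shut (so a half turn about z gives the same grasp; the last joint's range is limited). The gripper opens to 94 mm and grips with 3 to 60 N. Pads are 16 mm wide; open, the fingers measure 119 mm over their backs; the gripper's body (75 mm by 177 mm) begins 78 mm behind the grasp point.
Start: joints at [-1.381, 0.245, 1.558, -0, 1.339, -0.174], TCP at [0.231, -0.607, 0.205] pointing down, gripper open.
Joint ranges: [-3.13, 3.13], [-1.02, 2.26], [0.13, 2.54], [-0.95, 4.09], [0.21, 2.88], [-2.74, 2.74]. Speed limits (rad/s): [2.57, 2.57, 3.14, 3.14, 3.14, 3.14].

INTERFACE

Orientations are given as a 3x3 rotation matrix whose columns are the frame's x, y, z axes.
In Python, from workcell import env, jaws, inverse_kinematics, sense, imaging, order gives the robot as it stands. The module is installed in compiled form; this text tells all that it offers. Calls block until the motion is done:
- env.move_ptp(position, orientation): joint-space move of the TCP to a pose.
- env.move_straight(position, rot=None, v=0.15): straight line of the TCP; rot=None keeps the orientation; v is the mean speed in m/s.
- env.move_joints(angles): joint-space move.
- jaws.let_go() and jaws.clamp(squeeze=None): open the fingers fully, or close them until they stop; squeeze is the grip in N (None keeps the last).
- env.pause(seconds).
- inverse_kinematics(position, orientation): joint angles nearest the present ones, or None.
- sense(): the state.
- imaging.get_image(name): name is "scene" or "side" or "wrist"; returns the picture (384x512x3 uint8, blue, green, red); there is no depth.
- imaging.get_calibration(name): a dict with "fx", "fy", "cx", "cy" (pixels), "R" (3x3) and "t" (3): a world point X has camera coordinates R X + t. Camera axes: x right, y down, z forward; pixel columns grow to the right and rows downward; lengths in m; the calibration is good to about 2 mm. A picture is of the moment at which its call begins: read the wrist's pose just before it. get_calibration takes no time and is no camera call; for the wrist camera it gives the pose at the moment of the call.
A pose or a line that the arm cannot do raises env.Unreachable and nothing moves.
- order.close_job(): hands the job in, once; it reports no verdict.
The state is a dict: "t": time; "joint_positions": joint angles; "joint_vel": joint speeds; "joint_efforts": joint torques, N m; "eef_pos": TCP position; "tool_rot": TCP orientation; "contact_force": force on the tool from outside, world axes, zero at the start; "wrist_torque": the same for the moment, N m; "opening": finger opening in m.
Only numpy, scipy, OpenCV 4.12 (cv2) and the standard library are available. Lean on these libraries where they do the work, as an engineer would, in place of code of your own. Each camera call takes 0.05 s, during which the arm holds its last target. There are 200 camera calls.

TASK

The lids of the three clay canisters have been mixed up: each lies on a canister it was not made for. Put every lid on the canister whose shape it matches (round on round, square on square, oblong on oblong), lying flat, centred and lined up with the canister's sides; the empty plywood bat is a free spot where a lid can wait. Set the lids down rather than dropping them, leave the canisters standing where they are, and don't knock over the cup or the glaze jar that stand just behind them.

Things in the scene. Friction and masses are not known exactly. Their poses are not given: they have to be found in the camera images.
- round_rim (a point): centre of the open mouth, level with the rim, of the round canister: an open, loose terracotta-coloured clay canister, round, 96 mm across from outside, 70 mm high (this point is 70 mm above its foot), walls 5 mm, about 0.7 kg; z up.
- square_rim (a point): centre of the open mouth, level with the rim, of the square canister: an open, loose terracotta-coloured clay canister, square, 92 x 92 mm from outside, 70 mm high (this point is 70 mm above its foot), walls 5 mm, about 0.7 kg; z up, x and y along its sides.
- oblong_rim (a point): centre of the open mouth, level with the rim, of the oblong canister: an open, loose terracotta-coloured clay canister, oblong, 124 mm (its x) x 74 mm (its y) from outside, 70 mm high (this point is 70 mm above its foot), walls 5 mm, about 0.7 kg; z up, x and y along its sides.
- lid_round_grip (a point): middle of the handle of the loose pale clay round lid (0.15 kg): round plate 100 mm across, 8 mm thick; upright slab handle on it 44 (along x) x 14 (along y) x 30 mm high. This point is on the lid's axis, 15 mm above the plate's top, 23 mm above its underside, which rests on the rim. Below is a boss 40 mm across, 5 mm deep, loose in any mouth; on a flat surface the lid stands on it. Starts on the square canister.
- lid_square_grip (a point): middle of the handle of the loose pale clay square lid (0.15 kg): square plate 96 x 96 mm, 8 mm thick; upright slab handle on it 44 (along x) x 14 (along y) x 30 mm high. This point is on the lid's axis, 15 mm above the plate's top, 23 mm above its underside, which rests on the rim. Below is a boss 40 mm across, 5 mm deep, loose in any mouth; on a flat surface the lid stands on it. Starts on the oblong canister.
- lid_oblong_grip (a point): middle of the handle of the loose pale clay oblong lid (0.15 kg): oblong plate 128 mm (its x) x 78 mm (its y), 8 mm thick; upright slab handle on it 44 (along x) x 14 (along y) x 30 mm high. This point is on the lid's axis, 15 mm above the plate's top, 23 mm above its underside, which rests on the rim. Below is a boss 40 mm across, 5 mm deep, loose in any mouth; on a flat surface the lid stands on it. Starts on the round canister.
- bat_top (a point): centre of the top face of the small empty plywood bat, 130 x 130 mm, 12 mm thick, fixed on the bench; x and y along its sides: a free spot for a lid.
- cup_center (a point): middle of an unglazed clay tumbler, 65 mm across, 67 mm high, upright and loose just behind the canisters, well in front of the row of others at the back; this point is half-way up. Not to be handled.
- jar_center (a point): middle of a small white-lidded glaze jar, 54 mm across, 62 mm high, upright and loose just behind the canisters, well in front of the row of others at the back; this point is half-way up. Not to be handled.

How it is judged:
At the end, for the whole second after the job is handed in: Each lid rests on the canister of its own shape: centred within 10 mm, height within 4 mm, tilt under 4 degrees; square lid within 11 degrees of a side (any quarter turn), oblong within 11 degrees (either way round). Canisters upright within 25 mm of their start (horizontal distance between lid_round_grip and round_rim below 0.01 m and z of lid_round_grip in the frame of round_rim between 0.019 and 0.027 m and angle between each of lid_round_grip, round_rim, lid_square_grip, square_rim, lid_oblong_grip, oblong_rim's own z axis and vertical below 0.07 rad and distance of each of round_rim, square_rim, oblong_rim from where it was at the start of the episode below 0.025 m and linear speed of each of lid_round, lid_square, lid_oblong below 0.02 m/s and horizontal distance between lid_square_grip and square_rim below 0.01 m and z of lid_square_grip in the frame of square_rim between 0.019 and 0.027 m and horizontal distance between lid_oblong_grip and oblong_rim below 0.01 m and z of lid_oblong_grip in the frame of oblong_rim between 0.019 and 0.027 m and angle between the x axis of lid_oblong_grip and the x axis of oblong_rim, either way round below 0.2 rad and (angle between the x axis of lid_square_grip and the x axis of square_rim, either way round below 0.2 rad or angle between the x axis of lid_square_grip and the y axis of square_rim, either way round below 0.2 rad)); the robot touches nothing.
It fails at once if the round lid is dropped or thrown (moves faster than 0.7 m/s while no finger touches it) (linear speed of lid_round above 0.7 m/s and contact force between lid_round and the fingers below 0.01 N).
It fails at once if the square lid is dropped or thrown (moves faster than 0.7 m/s while no finger touches it) (linear speed of lid_square above 0.7 m/s and contact force between lid_square and the fingers below 0.01 N).
It fails at once if the oblong lid is dropped or thrown (moves faster than 0.7 m/s while no finger touches it) (linear speed of lid_oblong above 0.7 m/s and contact force between lid_oblong and the fingers below 0.01 N).
It fails at once if the cup is knocked over (angle between cup_center's own z axis and vertical above 0.6 rad).
It fails at once if the jar is knocked over (angle between jar_center's own z axis and vertical above 0.6 rad).
It also fails if it takes over 99 s, if anything falls off the work surface, if the arm or the gripper's body presses on something with over 40 N, if the wrist force passes 120 N, or if a joint passes its speed limit or range.

## Working session

There is one attempt and no reset: what is moved stays moved. The work goes in short steps, each a Python script; the robot and the scene stay as the last script left them, time stands still between calls to the robot, and variables do not carry over. Pictures are saved under pics/ and viewed, about 12 in all and at most 16, crops included, and the job is handed in when it is done.

```bash
mkdir -p pics; python3 - <<'E'
from workcell import env, imaging, sense
import cv2, numpy as np
a=imaging.get_image("scene"); b=imaging.get_image("side")
cv2.imwrite("pics/scene0.png",a); cv2.imwrite("pics/side0.png",b)
for n in("scene","side","wrist"):
    c=imaging.get_calibration(n); print(n,c["fx"],c["cx"],c["cy"],np.round(c["R"],3).tolist(),np.round(-c["R"].T@c["t"],3))
print(sense()["t"])
E
```

```text
scene 472.3054235005558 259.825172768197 196.71230427238677 [[-0.788, -0.616, 0.012], [-0.455, 0.569, -0.685], [0.416, -0.545, -0.728]] [0.028 0.694 1.008]
side 392.477257983061 253.9992681014744 185.6514793410614 [[-0.955, -0.298, 0.007], [-0.147, 0.45, -0.881], [0.259, -0.842, -0.474]] [0.259 1.046 0.677]
wrist 293.1085211085734 257.100444640964 190.91604154891752 [[0.355, -0.935, -0.001], [-0.896, -0.34, 0.286], [-0.268, -0.101, -0.958]] [ 0.309 -0.577  0.383]
0.1
```

View pics/scene0.png

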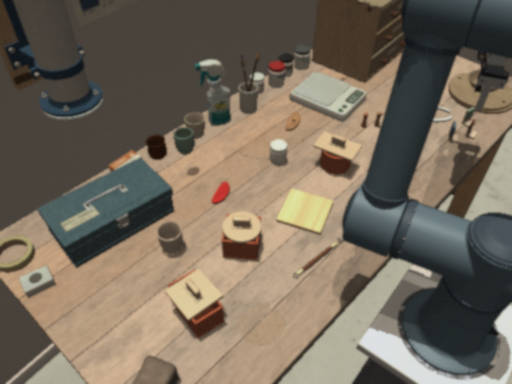

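View pics/side0.png

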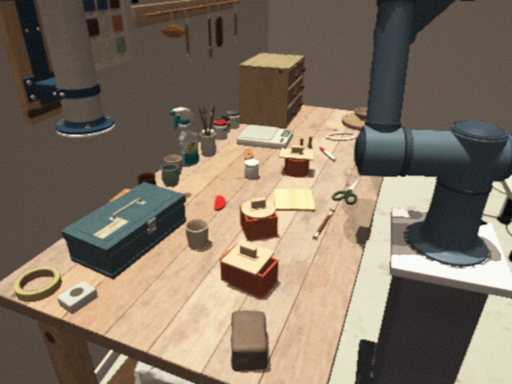

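The scene view shows the square lid on the oblong canister (195,295), the round lid on the square canister (241,230), and the oblong lid on the round canister (337,148). The bat is at (305,210), the jar at (278,152) and the cup at (171,238). Next: rough positions, then a wrist look above each.

```bash
cat > h.py <<'E'
from workcell import env, jaws, inverse_kinematics, sense, imaging, order
import cv2, numpy as np
def ray(c,uv,z):
    d=np.asarray(c["R"]).T@np.array([(uv[0]-c["cx"])/c["fx"],(uv[1]-c["cy"])/c["fy"],1]); o=-np.asarray(c["R"]).T@c["t"]
    return o+d*(z-o[2])/d[2]
def proj(c,X):
    p=np.asarray(c["R"])@np.asarray(X)+c["t"]; return np.array([c["cx"]+c["fx"]*p[0]/p[2],c["cy"]+c["fy"]*p[1]/p[2]])
def down(yaw):  # tool x axis at angle yaw, pointing down
    c,s=np.cos(yaw),np.sin(yaw); return np.array([[c,s,0],[s,-c,0],[0,0,-1.]])
E
python3 - <<'E'
from h import *
c=imaging.get_calibration("scene")
for n,uv,z in(("sqlid",(194,295),.078),("rdlid",(242,227),.078),("oblid",(338,147),.078),("bat",(305,211),.012),("jar",(278,146),.062),("cup",(170,230),.067)): print(n,ray(c,uv,z).round(3))
s=sense(); w=imaging.get_calibration("wrist"); T=s["tool_rot"]
print(T.round(3), "cam in tool",(T.T@(-w["R"].T@w["t"]-s["eef_pos"])).round(4)); print("view in tool",(T.T@w["R"].T).round(3))
E
```

```text
sqlid [0.488 0.33  0.078]
rdlid [0.53  0.109 0.078]
oblid [ 0.502 -0.312  0.078]
bat [ 0.463 -0.088  0.012]
jar [ 0.657 -0.217  0.062]
cup [0.673 0.225 0.067]
[[ 0.935  0.356 -0.   ]
 [ 0.356 -0.935  0.002]
 [ 0.    -0.002 -1.   ]] cam in tool [ 0.0831 -0.0004 -0.1788]
view in tool [[-0.001 -0.958 -0.287]
 [ 1.    -0.001  0.   ]
 [-0.001 -0.287  0.958]]
```

```bash
cat > look.py <<'E'
from h import *
def look(name,x,y,yaw=0.,z=.25):
    R=down(yaw); p=np.array([x,y,0])-.095*R[:,0]; p[2]=z
    env.move_ptp(p,R); env.pause(.2)
    c=imaging.get_calibration("wrist"); im=imaging.get_image("wrist")
    cv2.imwrite(f"pics/{name}.png",im); np.savez(f"pics/{name}.npz",**c)
    u,v=proj(c,[x,y,.07]).astype(int); r=75
    return im,c
E
python3 - <<'E'
from look import *
for n,x,y in(("B",.502,-.312),("R",.53,.109),("S",.488,.33)):
    im,c=look("w"+n,x,y); print(n,proj(c,[x,y,.078]),sense()["t"])
v=[cv2.resize(cv2.imread(f"pics/w{n}.png")[40:300,110:400],None,fx=1,fy=1) for n in "BRS"]
cv2.imwrite("pics/w3.png",cv2.resize(np.hstack(v),(800,239)))
cv2.imwrite("pics/wall.png",np.vstack([np.hstack([cv2.imread("pics/wB.png"),cv2.imread("pics/wR.png")]),np.hstack([cv2.imread("pics/wS.png")]*2)])[::,::][:,:])
a=cv2.resize(cv2.imread("pics/wall.png"),(800,600)); cv2.imwrite("pics/wall.png",a)
E
```

```text
B [256.30638816  91.97688932] 1.6583
R [256.30012911  92.54787588] 3.4667
S [255.87463262  93.00542237] 4.6167
```

View pics/wall.png

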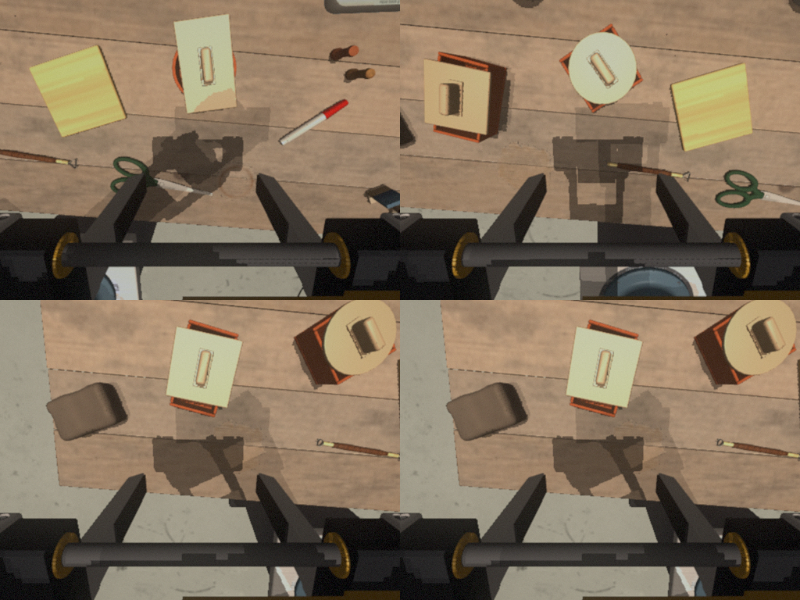

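```bash
cat >> h.py <<'E'
PX=2000. # px per m
def rect(im,c,x,y,z,half=.1):
    n=int(2*half*PX); s=np.array([[0,0],[n,0],[n,n],[0,n]],np.float32)  # image: up=+x, left=+y
    w=[(x+half-v/PX,y+half-u/PX,z) for u,v in s]
    H=cv2.getPerspectiveTransform(np.array([proj(c,p) for p in w],np.float32),s)
    return cv2.warpPerspective(im,H,(n,n),flags=cv2.INTER_CUBIC)
def toxy(uv,x,y,half=.1): return np.array([x+half-uv[1]/PX,y+half-uv[0]/PX])
E
python3 - <<'E'
from h import *
out=[]
for n,cx,cy in(("B",.502,-.312),("R",.53,.109),("S",.488,.33)):
    im=cv2.imread(f"pics/w{n}.png"); c=dict(np.load(f"pics/w{n}.npz"))
    r=rect(im,c,cx,cy,.078); hsv=cv2.cvtColor(r,cv2.COLOR_BGR2HSV)
    m=((hsv[...,0]>20)&(hsv[...,0]<40)&(hsv[...,1]<110)&(hsv[...,2]>110)).astype(np.uint8)
    print(n,hsv[200,200],hsv[150,200],hsv[270,190],hsv[380,20],hsv[20,380])
    m=cv2.morphologyEx(m,cv2.MORPH_OPEN,np.ones((7,7)))
    k=max(cv2.findContours(m,0,1)[0],key=cv2.contourArea); k=cv2.convexHull(k)
    b=cv2.minAreaRect(k); e=cv2.fitEllipse(k)
    print(n,toxy(b[0],cx,cy).round(4),np.array(b[1])/PX*1e3,b[2],"ell",toxy(e[0],cx,cy).round(4),np.array(e[1])/PX*1e3)
    d=r.copy(); cv2.drawContours(d,[k],-1,(255,0,0),1); cv2.drawContours(d,[cv2.boxPoints(b).astype(int)],-1,(0,255,0),1); out.append(d)
cv2.imwrite("pics/r3.png",cv2.resize(np.hstack(out),None,fx=.66,fy=.66))
E
```

```text
B [ 24  63 194] [ 25  55 140] [ 31  55 195] [ 15  83 160] [ 13  92 163]
B [ 0.5098 -0.3207] [125.76179504  75.9729538 ] 82.7809829711914 ell [ 0.5117 -0.3195] [ 88.85578156 176.06117249]
R [ 14 103 176] [ 23  41 186] [ 33  52 202] [ 15  76 164] [ 14  90 151]
R [0.5343 0.1061] [97.2934494 97.5432663] 87.79740142822266 ell [0.5342 0.1061] [97.98040771 98.19802094]
S [ 30  56 201] [ 28  38 166] [ 31  57 201] [ 14  79 172] [ 15  92 175]
S [0.4936 0.3261] [94.0025177  94.04330444] 11.768288612365723 ell [0.494  0.3261] [120.76909637 121.9497757 ]
```

View pics/r3.png

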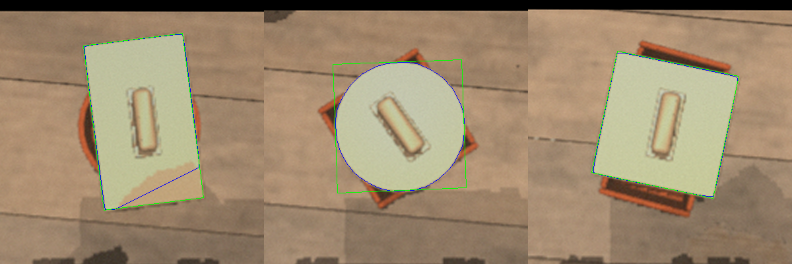

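```bash
cat > act.py <<'E'
from look import *
def fz(): return sense()["contact_force"][2]
def pick(x,y,yaw,ztop,up=.28):   # ztop = plate top
    R=down(yaw); env.move_ptp([x,y,ztop+.10],R); env.pause(.2); f0=fz()
    env.move_straight([x,y,ztop+.005],v=.08); print("fz down",fz()-f0)
    jaws.clamp(20); env.pause(.3); print("open",sense()["opening"])
    env.move_straight([x,y,ztop+.06],v=.06); env.move_straight([x,y,up],v=.2); env.pause(.2); print("held fz",fz()-f0,"open",sense()["opening"],sense()["t"])
def place(x,y,yaw,ztop,up=.25):
    R=down(yaw); env.move_ptp([x,y,up],R); env.move_straight([x,y,ztop+.02],v=.1); env.pause(.2); f0=fz()
    z=ztop+.005+.004
    while z>ztop+.001:
        env.move_straight([x,y,z],v=.02); env.pause(.05)
        if fz()-f0>2: break
        z-=.001
    print("contact z rel",z-ztop-.005,"fz",fz()-f0)
    jaws.let_go(); env.pause(.3); env.move_straight([x,y,ztop+.1],v=.1); print("t",sense()["t"])
E
python3 - <<'E'
from act import *
B=[]
for n in "BR":
    im=cv2.imread(f"pics/w{n}.png"); c=dict(np.load(f"pics/w{n}.npz"))
    r=rect(im,c,.463,-.088,.012,.11); h=cv2.cvtColor(r,cv2.COLOR_BGR2HSV)
    m=((h[...,0]>20)&(h[...,0]<40)&(h[...,1]>100)).astype(np.uint8); m=cv2.morphologyEx(m,cv2.MORPH_OPEN,np.ones((5,5)))
    b=cv2.minAreaRect(max(cv2.findContours(m,0,1)[0],key=cv2.contourArea)); p=toxy(b[0],.463,-.088,.11); B.append(p)
    print(p,np.array(b[1])/PX,b[2])
p=np.mean(B,0)
if np.linalg.norm(B[0]-B[1])<.006:
    yaw=np.deg2rad(7.2)
    pick(.5098,-.3207,yaw,.078)
    print("bat",p); place(*p,yaw,.025)
    im,c=look("v1",.5098,-.3207); a=cv2.imread("pics/v1.png"); cv2.imwrite("pics/v1r.png",np.hstack([rect(a,c,.5098,-.3207,.07),rect(a,c,*p,.025)]))
    print(sense()["t"])
E
```

```text
[ 0.45281779 -0.10015979] [0.09497287 0.12698615] 73.79622650146484
[ 0.4533452  -0.09890105] [0.09661224 0.1273017 ] 73.72373962402344
fz down 0.7803327628333654
open 0.013690236084561937
held fz -1.5339752170401162 open 0.013806298220621335 12.15
bat [ 0.45308149 -0.09953042]
contact z rel -0.0010000000000000035 fz 10.607289695122168
t 20.4083
21.6667
```

View pics/v1r.png

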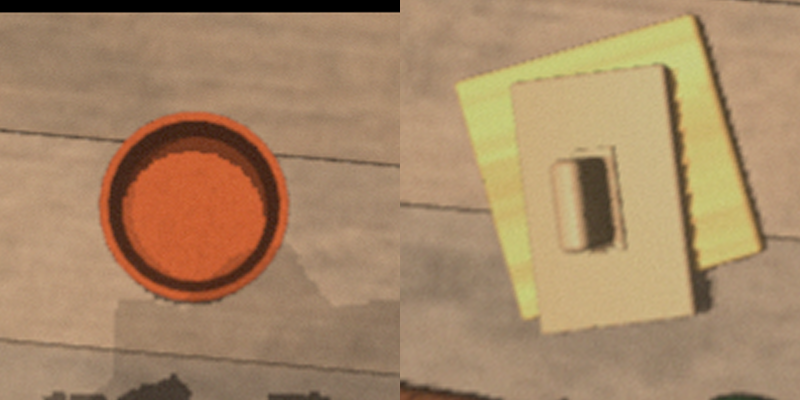

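The round canister is open, with its rim about (194,207) in the rectified crop. The oblong lid lies flat on the bat, about 17 mm off the bat's centre, but its boss is well inside. Next: measure the rim, then move the round lid there and look at the square canister.

```bash
cat >> act.py <<'E'
def can(name,x,y,z=.07):
    r=rect(cv2.imread(f"pics/{name}.png"),dict(np.load(f"pics/{name}.npz")),x,y,z); h=cv2.cvtColor(r,cv2.COLOR_BGR2HSV)
    m=(((h[...,0]<12)|(h[...,0]>170))&(h[...,1]>150)).astype(np.uint8)
    m=cv2.morphologyEx(m,cv2.MORPH_OPEN,np.ones((5,5)))
    k=cv2.convexHull(max(cv2.findContours(m,0,1)[0],key=cv2.contourArea)); b=cv2.minAreaRect(k); e=cv2.fitEllipse(k)
    print(name,"rect",toxy(b[0],x,y).round(4),np.array(b[1])/PX*1e3,b[2],"ell",toxy(e[0],x,y).round(4),np.array(e[1])/PX*1e3)
    cv2.drawContours(r,[k],-1,(255,0,0),1); return r,toxy(b[0],x,y),toxy(e[0],x,y),b
E
python3 - <<'E'
from act import *
_,_,e,_=can("v1",.5098,-.3207)
if np.linalg.norm(e-[.5063,-.3177])<.003:
    yaw=np.deg2rad(33.7); pick(.5343,.1061,yaw,.078)
    place(*e,yaw,.078)
    im,c=look("v2",*e); im2,c2=look("v3",.5343,.1061); r=can("v3",.5343,.1061)[0]
    cv2.imwrite("pics/v2r.png",np.hstack([rect(im,c,*e,.078),r])); print(sense()["t"])
E
```

```text
v1 rect [ 0.5066 -0.3174] [94.5 93.5] 90.0 ell [ 0.5067 -0.3174] [94.12432861 94.88211823]
fz down -0.46591984421125454
open 0.01395402620557799
held fz -0.9951006058391468 open 0.01407039331214157 28.475
contact z rel -0.0009999999999999966 fz 8.563001502743692
t 36.85
v3 rect [0.5333 0.1073] [91.62323761 90.93790436] 57.78907775878906 ell [0.5335 0.1071] [116.05239868 121.91007233]
39.4667
```

View pics/v2r.png

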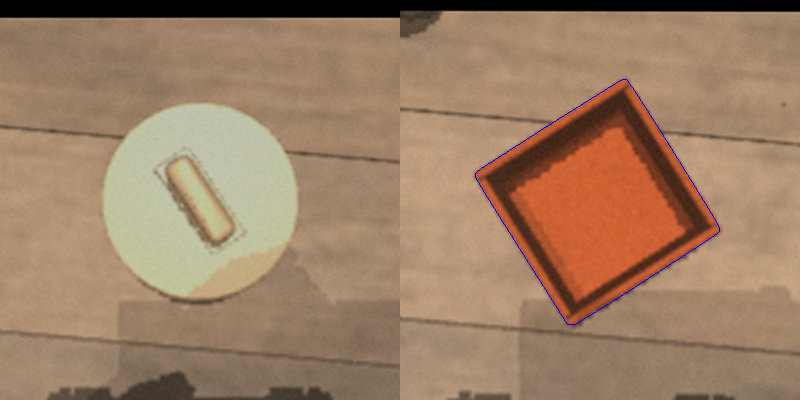

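The round lid sits centred on the round canister, plate centre ≈(200,201). The square canister is open and its fitted outline matches 92 mm at a yaw of 32.2°. Next: the square lid.

```bash
python3 - <<'E'
from act import *
pick(.4936,.3261,np.deg2rad(-11.8),.078)
place(.5333,.1073,np.deg2rad(32.2),.078)
im,c=look("v4",.5333,.1073); im2,c2=look("v5",.4936,.3261); r=can("v5",.4936,.3261)[0]
im3,c3=look("v6",.4531,-.0995)
h=cv2.cvtColor(rect(im3,c3,.4531,-.0995,.025),cv2.COLOR_BGR2HSV); np.save("pics/v6h.npy",h)
cv2.imwrite("pics/v4r.png",np.hstack([rect(im,c,.5333,.1073,.078),r,rect(im3,c3,.4531,-.0995,.025)])[:, :]*1); 
a=cv2.imread("pics/v4r.png"); cv2.imwrite("pics/v4r.png",cv2.resize(a,(798,266))); print(sense()["t"])
E
```

```text
fz down -0.12656982802039754
open 0.013777034810926495
held fz -2.294220069422348 open 0.013944996898070472 45.575
contact z rel -0.0009999999999999966 fz 6.991330895780482
t 53.4667
v5 rect [0.4908 0.3265] [ 73.05484009 122.55782318] 15.461216926574707 ell [0.492  0.3256] [ 92.63409424 163.18008423]
57.275
```

View pics/v4r.png

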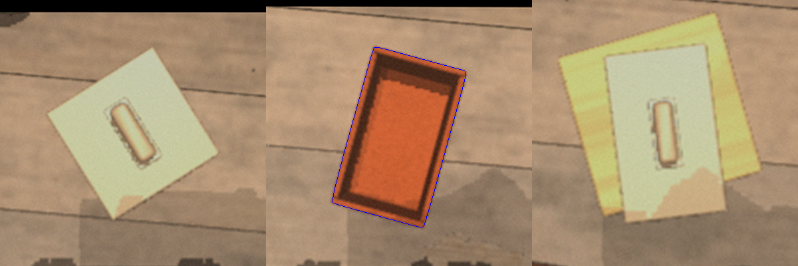

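The square lid is centred and aligned. The oblong canister's outline is 73×122 mm at yaw −15.5°, and the oblong lid is where I left it. Next: the last transfer.

```bash
python3 - <<'E'
from act import *
pick(.4531,-.0995,np.deg2rad(7.2),.025)
place(.4908,.3265,np.deg2rad(-15.5),.078)
im,c=look("v7",.4908,.3265)
r=rect(im,c,.4908,.3265,.078); s=imaging.get_image("side")
cv2.imwrite("pics/v7r.png",np.hstack([r[:384],s[:, :400]])); print(sense()["t"])
E
```

```text
fz down 0.5765783798362136
open 0.014111654606045585
held fz -0.6861396761625709 open 0.014157589197902398 63.3833
contact z rel -0.0009999999999999966 fz 6.682156569745486
t 71.7667
72.6167
```

View pics/v7r.png

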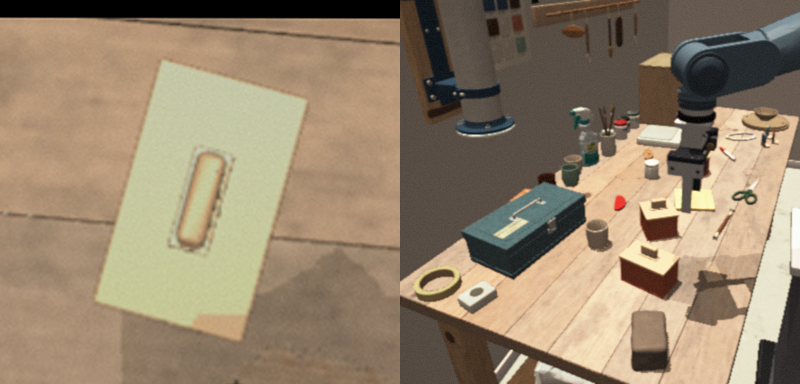

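The oblong lid lies centred (≈(201,200)) and aligned, with cup and jar upright. The gripper is clear, so I'm handing in.

```bash
python3 -c "
from h import *
order.close_job(); print(sense()['t'])"
```

```text
the job is handed in; nothing more can be done
the job is handed in; nothing more can be done
```

All three lids are on the canisters of their own shape, and I handed the job in at about 73 s of the 99 s allowed. The oblong lid waited on the bat while the round lid and then the square lid were moved. Each lid was lowered until the wrist felt contact (7–11 N), then released.

**Checks:**
- **Lids:** after each placing, the wrist picture showed the lid flat, centred to within about 2 mm by eye, and lined up with its canister. I did not run a separate numerical fit on the placed lids.
- **Cup and jar:** the last side picture showed both standing upright.
- **Canisters:** I did not re-measure their positions after the lids were on, but the pictures showed no visible shift.

**One disagreement:** my first measurement of the bat came out too small (95 × 127 mm instead of 130 × 130). The oblong lid therefore waited about 17 mm off the bat's centre, but it stood there safely and this had no effect on the result.

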